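# Fill the condiment rack in order of height

## Robot

A 6-joint arm with a two-finger parallel gripper is mounted at the origin on a cart in front of the work surface, level with it; the furniture and walls round the work are solid. World frame = base frame: x ahead of the robot, y to its left, z up, the work surface at z = 0. Lengths are in m, angles in rad, forces in N, time in s.
With the tool pointing down it reaches from about 0.275 to 0.975 m from the base axis. Payload 8.4 kg.
Tool frame: the origin (TCP) lies between the finger pads, 19 mm behind the fingertips; this is the grasp point; z points along the fingers, y is the line along which they close (so a half turn about z gives the same grasp; the last joint's range is limited). The gripper opens to 92 mm and grips with 3 to 60 N. Pads are 20 mm wide; open, the fingers measure 128 mm over their backs; the gripper's body (75 mm by 189 mm) begins 69 mm behind the grasp point.
Start: joints at [1.142, 0.353, 1.633, -0, 1.155, -0.002], TCP at [0.259, 0.569, 0.233] pointing down, gripper open.
Joint ranges: [-2.63, 2.63], [-0.92, 2.1], [0.06, 2.66], [-1.3, 4.44], [0, 2.69], [-3.02, 3.02]. Speed limits (rad/s): [2.22, 2.22, 2.79, 3.14, 3.14, 3.14].

## Interface

Orientations are given as a unit quaternion [w, x, y, z].
In Python, from workcell import env gives the robot as it stands.
- The arm moves only by the tool apply_moves, never from a script. Its argument "steps" is a list of rows, each an object of numbers: "x", "y", "z": the shift along the tool's x, y, z in mm; "ax", "ay", "az": the turn, a rotation vector about the tool's x, y, z in rad; "claw": the finger opening in mm, from 0 to 91.9. In form: [{"x": .., "y": .., "z": .., "ax": .., "ay": .., "az": .., "claw": ..}, ...]. A call has 1 to 10 rows; each row is the pose to reach, as a shift and turn from the pose commanded when the call began, along the tool's axes at that moment; what a row does not reach only later rows make up. A row lasts 1/12 s, in which the tool goes at most 41.7 mm and 7.16 degrees, less where a joint would pass 70% of its speed; a pose out of reach is approached as far as the arm can. A call with a gripper value outside its range is refused whole. The fingers move at their own pace and stop on an object; "grip_force" is the grip in N (left out, the last holds). Time passes only in rows, so rows that repeat a pose let the fingers close. It gives the time, the measured TCP pose, the force, the opening and the grip force at its end, in the units of the state.
- env.state(): the state, without advancing time (a new reading comes with each control period).
- env.read_camera(name): name is "side" or "top"; returns a dict with "pixels" (480x640x3 uint8, blue, green, red), "fovy" (degrees; the focal length in pixels is half the picture's height over the tangent of half this angle, whatever the lens; pixels are square), "cx", "cy" (the principal point, pixels), "k1" (the pictures are not rectified: a ray, as slopes to the right and down, at radius r is drawn at 1 + k1 r^2 times it, then the intrinsics apply), "extrinsics" (4x4, takes a point from camera to world coordinates). Camera axes: x right, y down, z forward; pixel columns grow to the right and rows downward; lengths in m; the calibration is good to about 2 mm. A picture is of the moment at which its call begins. There is no depth.
- env.close_job(): hands the job in; it is judged then, once.
Trained networks look in a picture, given as the dict that the camera call returned (one of the last four; its "shot" number tells which), for a name from the list of things; names that differ only in an ending like _2 or _b are one class to them, and where a whole thing is asked for, a point or a joint stands for the part that bears it (a point fixed in the world has none). Each returns a list of dicts, best first, with "conf" (0 to 1); they miss things now and then, are a little off and sometimes report something else, mostly with a low value. They report only what shows in the picture. A call takes as long as a camera call. They do not tell look-alikes from the thing itself.
- env.look_for(picture, target): "rect" ([left, top, right, bottom] in pixels, round what is visible of it).
- env.silhouettes(picture, target): "mask" (480x640 bool, what is visible of it) and "rect" ([left, top, right, bottom] in pixels, round what is visible of it).
The state is a dict: "time_s": time; "qpos": joint angles; "joint_velocities": joint speeds; "effort": joint torques, N m; "tool_pos": TCP position; "tool_rot": TCP orientation; "ft_force": force on the tool from outside, world axes, zero at the start; "wrist_torque": the same for the moment, N m; "opening": opening from 0.0 (shut) to 1.0 (fully open); "gripper_force": force on a finger pad.
Only numpy, scipy, OpenCV 4.12 (cv2) and the standard library are available. Lean on these libraries where they do the work, as an engineer would, in place of code of your own. Each camera call takes 0.05 s, during which the arm holds its last target. There are 200 camera calls.

## Task

Put the oil bottle, the pepper mill, the spice jar and the salt shaker into the wooden condiment rack, one upright in each well, in order of height: the tallest beside the rack's high end panel, falling step by step to the shortest beside the low end panel. Set each one down in its well gently, without dropping it or knocking it over, and leave the small brown dropper bottle standing where it is.

Things in the scene. Friction and masses are not known exactly. Their poses are not given: they have to be found in the camera images.
- oil_bottle: Square glass bottle of yellow-green oil with a yellow cap, the tallest: 268 mm high, body 58 x 58 mm (square along its own x and y, so it must stand square to the rack to enter a well) up to 190 mm, narrowing to the neck. Round cap 32 mm across, 252 to 266 mm up: grip it there, TCP 258 mm up; held weakly or moved fast it swings. 0.43 kg. Origin at the centre of its underside, z up along its axis.
- pepper_mill: Turned wooden pepper mill, second in height: 170 mm high, body 58 mm across at its foot with a waist, round head 49 mm across from 123 to 159 mm up; grip it where head and body meet, TCP about 128 mm up, small steel knob on top. 0.18 kg. Origin at the centre of its underside, z up along its axis.
- spice_jar: Round spice jar of glass with a dark brown lid and a tan powder inside, third in height: 105 mm high, 41 mm across all the way up. 0.11 kg. Origin at the centre of its underside, z up along its axis.
- salt_shaker: Salt shaker of clear glass with a grey domed steel top, the shortest: 90 mm high, 44 mm across at the foot, about 40 mm half way up, tapering to the 34 mm top above 70 mm. 0.1 kg. Origin at the centre of its underside, z up along its axis.
- essence_bottle: Small brown dropper bottle with a black rubber bulb, 33 mm across, 102 mm high; it does not go into the rack and must stay where it stands. Origin at the centre of its underside, z up along its axis.
- rack: Fixed wooden rack, 352 long (x) x 100 deep (y) x 26 high, origin centre of its underside on the worktop. Four equal square wells in a row, 76 x 76, 14 deep (floor at z = 12), at y = 0, x = -126, -42, 42, 126. A steel rail 5 thick, top at z = 43, along each side at y = -45 and 45; an end panel at x = -183 and 183, the high one at either end from start to start. All in mm.
- high_end: The rack's high end panel: upright wooden plate 14 mm thick, 106 mm wide, 80 mm high, at the rack's x = +183 or -183 mm. Origin at the centre of its underside. The tallest thing goes into the well next to it.
- low_end: The rack's low end panel, the same but 46 mm high, at the other end of the rack. The shortest thing goes into the well next to it.
Not all that is in view belongs to the job. Leave any blue look-alike of the spice_jar alone. What is shaped like the salt_shaker but red is not meant.

How it is judged:
By the outcome, as a careful person would: the job done as asked, in the order asked, and still so for the second after the job is handed in, with the robot touching nothing.
It also fails if it takes over 134 s, if anything falls off the work surface, if the arm or the gripper's body presses on something with over 40 N, if the wrist force passes 120 N, or if a joint passes its speed limit or range.

## Working session

There is one attempt and no reset: what is moved stays moved. The work goes in short steps, Python scripts to look and compute and a tool call to move; the robot and the scene stay as the last step left them, time stands still between calls to the robot, and variables do not carry over. Pictures are saved under pics/ and viewed, at most 14 in all, crops included, and the job is handed in when it is done.

Besides the shell and the picture viewer there is one more tool, called as name([rows], argument=value, ...), one row to a line, values as JSON. apply_moves: Moves the arm, as the interface text tells. Its arguments: {"type":"object","properties":{"steps":{"type":"array","items":{"type":"object","properties":{"x":{"type":"number"},"y":{"type":"number"},"z":{"type":"number"},"ax":{"type":"number"},"ay":{"type":"number"},"az":{"type":"number"},"claw":{"type":"number"}}}},"grip_force":{"type":"number"}},"required":["steps"]}

```bash
mkdir -p pics; ls; cat > h.py <<'E'
import numpy as np, cv2, pickle
from workcell import env
def K(p):
    f=240/np.tan(np.radians(p["fovy"])/2); return f
def ray(p,uv):
    f=K(p); d=np.array([(uv[0]-p["cx"])/f,(uv[1]-p["cy"])/f]); s=d.copy()
    for _ in range(30): s=d/(1+p["k1"]*(s@s))
    E=np.array(p["extrinsics"]); v=E[:3,:3]@np.array([s[0],s[1],1]); return E[:3,3],v/np.linalg.norm(v)
def onz(p,uv,z):
    o,v=ray(p,uv); return o+v*(z-o[2])/v[2]
def proj(p,X):
    E=np.array(p["extrinsics"]); c=(np.atleast_2d(X)-E[:3,3])@E[:3,:3]; s=c[:,:2]/c[:,2:]
    s=s*(1+p["k1"]*(s**2).sum(1))[:,None]; return s*K(p)+[p["cx"],p["cy"]]
def tri(p1,a,p2,b):
    o1,v1=ray(p1,a);o2,v2=ray(p2,b)
    A=np.stack([v1,-v2],1); t=np.linalg.lstsq(A,o2-o1,rcond=None)[0]
    return (o1+v1*t[0]+o2+v2*t[1])/2, np.linalg.norm(o1+v1*t[0]-o2-v2*t[1])
E
python3 - <<'E'
from h import *
np.set_printoptions(precision=3,suppress=True)
names="oil_bottle pepper_mill spice_jar salt_shaker essence_bottle rack high_end low_end".split()
P={}
for c in("side","top"):
    p=env.read_camera(c);P[c]=p;cv2.imwrite(f"pics/{c}0.png",p["pixels"])
    print(c,p["fovy"],p["cx"],p["cy"],p["k1"]);print(np.array(p["extrinsics"]))
    D={}
    for n in names:
        D[n]=env.silhouettes(p,n)
        for d in D[n]: print(n,round(d["conf"],2),np.round(d["rect"]))
    p["D"]=D
pickle.dump(P,open("p0.pkl","wb"))
s=env.state();print({k:np.round(v,3) for k,v in s.items()})
E
```

```text
pics
side 55.500320881418396 314.58330707230937 240.42739016299657 -0.043378163183663436
[[ 0.915 -0.159  0.372  0.193]
 [-0.405 -0.373  0.835 -0.81 ]
 [ 0.006 -0.914 -0.406  0.455]
 [ 0.     0.     0.     1.   ]]
oil_bottle 0.74 [226. 128. 263. 251.]
spice_jar 0.89 [319. 271. 344. 336.]
spice_jar 0.75 [274. 291. 306. 360.]
spice_jar 0.18 [363. 246. 412. 289.]
salt_shaker 0.76 [382. 273. 409. 325.]
essence_bottle 0.7 [266. 228. 284. 272.]
rack 0.96 [288. 211. 386. 286.]
high_end 0.68 [359. 247. 413. 292.]
low_end 0.66 [286. 206. 322. 228.]
top 47.248274984409655 319.3055059659411 242.42531026460566 -0.05710844926299081
[[-0.01  -0.972  0.234  0.269]
 [-1.     0.01  -0.002  0.027]
 [-0.    -0.234 -0.972  1.234]
 [ 0.     0.     0.     1.   ]]
oil_bottle 0.66 [231. 265. 272. 307.]
pepper_mill 0.86 [185. 262. 221. 297.]
spice_jar 0.87 [417. 257. 441. 286.]
spice_jar 0.84 [437. 302. 468. 325.]
spice_jar 0.16 [368. 286. 388. 306.]
salt_shaker 0.9 [371. 285. 388. 304.]
salt_shaker 0.77 [426. 212. 452. 238.]
essence_bottle 0.78 [316. 273. 330. 291.]
rack 0.76 [230. 182. 383. 241.]
high_end 0.7 [383. 173. 393. 224.]
{'time_s': np.float64(0.9), 'qpos': array([ 1.142,  0.353,  1.633, -0.   ,  1.155, -0.002]), 'joint_velocities': array([-0.001, -0.   ,  0.001, -0.001, -0.   , -0.001]), 'effort': array([  0.   , -59.375, -33.458,   0.07 ,   0.016,  -0.   ]), 'tool_pos': array([0.259, 0.569, 0.233]), 'tool_rot': array([ 0.   ,  0.212,  0.977, -0.   ]), 'ft_force': array([-0.906, -0.431,  0.181]), 'wrist_torque': array([ 0.035,  0.019, -0.056]), 'gripper_force': np.float64(0.0), 'opening': np.float64(1.0)}
```

View pics/side0.png

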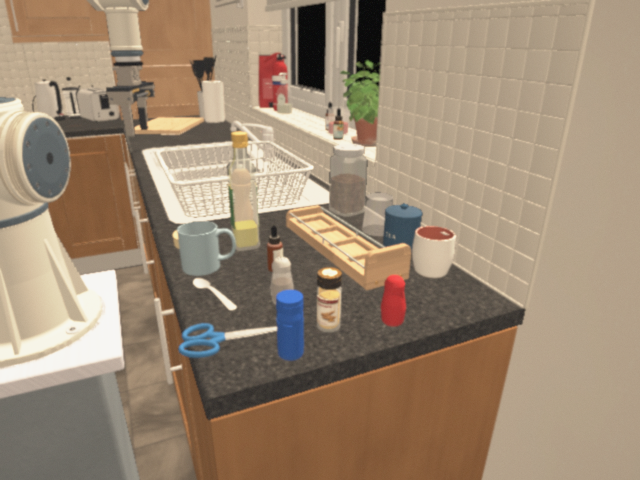

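View pics/top0.png

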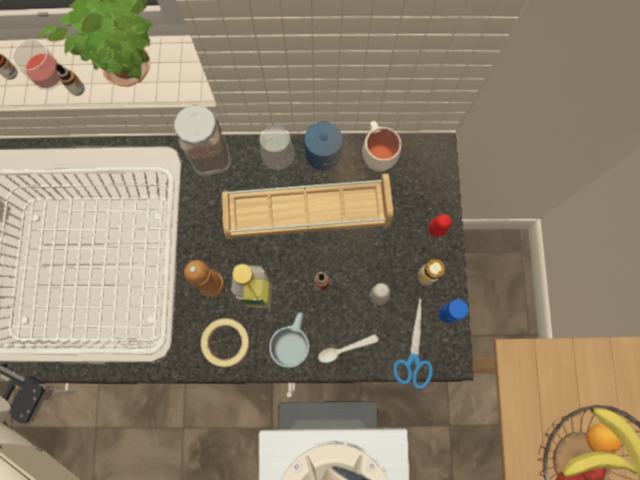

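```bash
cat > fit.py <<'E'
from h import *
from scipy.optimize import minimize
from scipy.spatial.transform import Rotation as R
def rev(prof,n=24):
    a=np.linspace(0,2*np.pi,n,endpoint=False)
    return [np.array([[r*np.cos(t),r*np.sin(t),z] for z in(z0,z1) for r in(r0 if z==z0 else r1,) for t in a])/1000 for (z0,r0),(z1,r1) in zip(prof[:-1],prof[1:])]
def box(x0,x1,y0,y1,z0,z1): return np.array([[x,y,z] for x in(x0,x1) for y in(y0,y1) for z in(z0,z1)])/1000
M={"spice_jar":rev([(0,20.5),(105,20.5)]),
"salt_shaker":rev([(0,22),(45,20),(70,18.5),(85,15),(90,8)]),
"essence_bottle":rev([(0,16.5),(60,16.5),(70,8),(102,7)]),
"pepper_mill":rev([(0,29),(30,27),(75,20),(120,22),(123,24.5),(159,24.5),(160,8),(170,6)]),
"oil_bottle":[box(-29,29,-29,29,0,190)]+rev([(190,29),(215,15),(252,14),(252,16),(266,16)]),
"rack":[box(-176,176,-50,50,0,26),box(-176,176,-47.5,-42.5,0,43),box(-176,176,42.5,47.5,0,43)],
"high_end":[box(-7,7,-53,53,0,80)],"low_end":[box(-7,7,-53,53,0,46)]}
def sil(p,name,x,y,yaw,z=0,S=4):
    c,s=np.cos(yaw),np.sin(yaw); m=np.zeros((480*S,640*S),np.uint8)
    for h in M[name]:
        X=h@np.array([[c,s,0],[-s,c,0],[0,0,1]])+[x,y,z]
        cv2.fillConvexPoly(m,cv2.convexHull(np.round((proj(p,X)+.5)*S).astype(np.int32)),1)
    return cv2.resize(m.astype(np.float32),(640,480),interpolation=cv2.INTER_AREA)
def cost(q,name,obs):
    t=0
    for p,mask in obs:
        s=sil(p,name,*q); t+=1-np.minimum(s,mask).sum()/np.maximum(s,mask).sum()
    return t
def fit(name,obs,q0,free=2):
    q0=np.array(q0,float)
    f=lambda d:cost(np.r_[q0[:free]+np.array(d)*np.array([.01,.01,.1,.01])[:free],q0[free:]],name,obs)
    r=minimize(f,np.zeros(free),method="Nelder-Mead",options=dict(initial_simplex=np.vstack([np.zeros(free),np.eye(free)*.8-.1]),xatol=.01,fatol=1e-4,maxiter=250))
    return np.r_[q0[:free]+r.x*np.array([.01,.01,.1,.01])[:free],q0[free:]],r.fun
E
python3 - <<'E'
from fit import *
np.set_printoptions(precision=4,suppress=True)
P=pickle.load(open("p0.pkl","rb"));s,t=P["side"],P["top"]
def m(p,n,i=0): return np.asarray(p["D"][n][i]["mask"]).astype(np.float32)
o=lambda n,i,j:[(s,m(s,n,i)),(t,m(t,n,j))]
g=lambda u,v,z=0.:onz(t,(u,v),z)[:2]
# top/base triangulations
print("heights: salt top",tri(s,(283,259),t,(380,287)),"jar lid",tri(s,(329,273),t,(436,268)),"oil cap",tri(s,(239,134),t,(243,273)))
for n,i,j,uv in(("spice_jar",0,0,(428,280)),("salt_shaker",None,0,(380,298)),("essence_bottle",0,0,(321,285)),("pepper_mill",None,0,(210,288))):
    ob=[(t,m(t,n,j))]+([(s,m(s,n,i))] if i is not None else [])
    print(n,fit(n,ob,[*g(*uv),0]))
    if i is not None: print('   z free',fit(n,ob,[*g(*uv),0,0],4))
print("salt side rect",proj(s,[[*g(380,298),0]]))
oil=[fit("oil_bottle",o("oil_bottle",0,0),[*g(254,295),y],3) for y in(-.5,0,.4)];print("oil",oil)
ri=[fit("rack",o("rack",0,0),[*g(307,210),np.pi/2+y],3) for y in(0,.08)];print("rack",ri)
r=ri[1][0]
x,y,a=r; hi=np.array([x,y])-183e-3*np.array([np.cos(a),np.sin(a)])
print("hi from rack",hi,"fit",fit("high_end",o("high_end",0,0),[*hi,a],3))
lo=np.array([x,y])+183e-3*np.array([np.cos(a),np.sin(a)]);print("lo from rack",lo,"fit",fit("low_end",[(s,m(s,"low_end"))],[*lo,a],2))
# overlay picture
im=t["pixels"].copy();S=4
big=cv2.resize(im[165:315,180:400],None,fx=3.6,fy=3.6,interpolation=cv2.INTER_CUBIC)
def line(X,c):
    q=((proj(t,X)+.5-[180,165])*3.6).astype(np.int32); cv2.polylines(big,[q],True,c,1)
c,sn=np.cos(a),np.sin(a);Rz=np.array([[c,sn,0],[-sn,c,0],[0,0,1]])
for w in(-.126,-.042,.042,.126):line(np.array([[w+i*.038,j*.038,.026] for i,j in((-1,-1),(1,-1),(1,1),(-1,1))])@Rz+[x,y,0],(0,0,255))
x,y,a=min(oil,key=lambda q:q[1])[0];c,sn=np.cos(a),np.sin(a);Rz=np.array([[c,sn,0],[-sn,c,0],[0,0,1]])
for z in(0,.19):line(np.array([[i*.029,j*.029,z] for i,j in((-1,-1),(1,-1),(1,1),(-1,1))])@Rz+[x,y,0],(255,0,255))
cv2.imwrite("pics/ov.png",big)
E
```

```text
heights: salt top (array([ 0.4465, -0.1025,  0.0844]), np.float64(0.00241379289159148)) jar lid (array([ 0.4829, -0.2195,  0.1048]), np.float64(0.0011212457015426132)) oil cap (array([0.4467, 0.1627, 0.2651]), np.float64(0.0015317831425516138))
spice_jar (array([ 0.4838, -0.2166,  0.    ]), np.float64(0.15843570232391357))
   z free (array([ 0.4838, -0.2164, -0.1395, -0.0005]), np.float64(0.15874892473220825))
salt_shaker (array([ 0.4422, -0.1089,  0.    ]), np.float64(0.16536736488342285))
essence_bottle (array([0.4705, 0.0216, 0.    ]), np.float64(0.3960314393043518))
   z free (array([ 0.47  ,  0.0217, -0.0562,  0.0027]), np.float64(0.38598352670669556))
pepper_mill (array([0.4714, 0.273 , 0.    ]), np.float64(0.06717753410339355))
salt side rect [[280.8961 302.003 ]]
oil [(array([ 0.4463,  0.1651, -0.3898]), np.float64(0.204909086227417)), (array([ 0.4461,  0.1657, -0.1445]), np.float64(0.16309112310409546)), (array([ 0.446 ,  0.1655, -0.1253]), np.float64(0.16397184133529663))]
rack [(array([0.6429, 0.055 , 1.6401]), np.float64(0.35360586643218994)), (array([0.643 , 0.0548, 1.6394]), np.float64(0.35213524103164673))]
hi from rack [ 0.6555 -0.1277] fit (array([ 0.6581, -0.1289,  1.6141]), np.float64(0.45802217721939087))
lo from rack [0.6304 0.2374] fit (array([0.6315, 0.2425, 1.6394]), np.float64(0.5855448246002197))
```

View pics/ov.png

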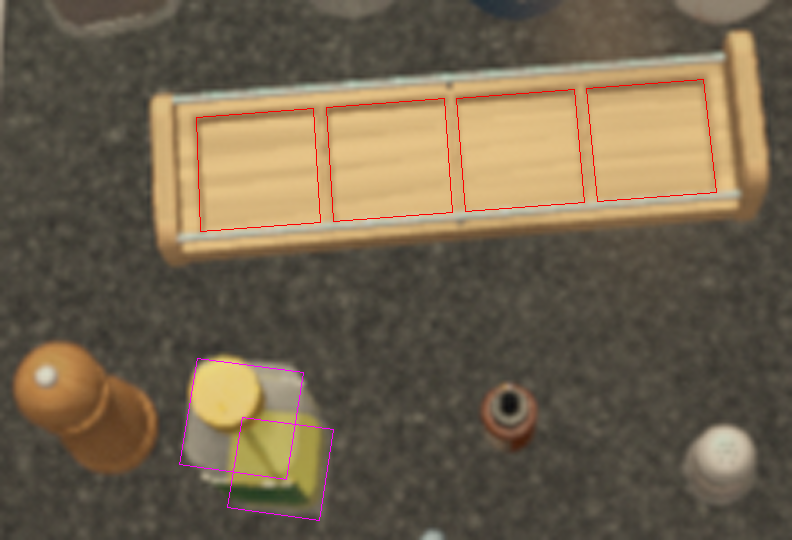

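Side view: white/grey salt shaker (281,280), red look-alike (394,300); tan jar with brown lid (329,300), blue look-alike (290,325). The high panel is at the right end of the rack (385,265), the low one at (300,215). In the top view the mill is at (205,278), oil at (253,288), the salt shaker at (380,293) and the jar at (431,271). I pick the clear/grey shaker and the brown-lidded jar, since the red and blue ones are ruled out. Next I refine the fit and confirm it in a crop.

```bash
cat > m2.py <<'E'
from fit import *
np.set_printoptions(precision=4,suppress=True)
P=pickle.load(open("p0.pkl","rb"));s,t=P["side"],P["top"]
c=lambda u,v:np.array([180+u/3.6-.5,165+v/3.6-.5])
A=[onz(t,c(*q),.043)[:2] for q in((175,100),(722,57),(178,238),(738,193))]
print("rails",A,"centre",sum(A)/4,"yaws",[np.arctan2(*(A[i]-A[i+1])[::-1]) for i in(0,2)],"spacing",np.linalg.norm((A[0]+A[1]-A[2]-A[3])/2))
print("oil cap top",onz(t,c(225,393),.266),"mill head",onz(t,c(60,388),.141),"knob",onz(t,c(46,376),.17))
print("salt",tri(s,(281.5,282),t,c(721,462)),"dome",onz(t,c(724,450),.08))
for n,uv in(("tall jar",(197,122)),("mug",(382,145)),("canister",(323,138))): print(n,onz(t,uv,.15),onz(t,uv,.1))
ctr=sum(A)/4; a=np.mean([np.arctan2(*(A[i]-A[i+1])[::-1]) for i in(0,2)])
out=[]
for p,(x0,y0,w,h),S in((t,(222,168,180,80),4.4),(s,(215,120,205,245),3.9)):
    b=cv2.resize(p["pixels"][y0:y0+h,x0:x0+w],None,fx=S,fy=S,interpolation=cv2.INTER_CUBIC)
    def line(X,q,col):
        cc,sn=np.cos(q[2]),np.sin(q[2]);X=np.array(X)@np.array([[cc,sn,0],[-sn,cc,0],[0,0,1]])+[q[0],q[1],0]
        cv2.polylines(b,[((proj(p,X)+.5-[x0,y0])*S).astype(np.int32)],True,col,1)
    sq=lambda x,y,hx,hy,z:[[x+i*hx,y+j*hy,z] for i,j in((-1,-1),(1,-1),(1,1),(-1,1))]
    r=[*ctr,a]
    for w_ in(-.126,-.042,.042,.126): line(sq(w_,0,.038,.038,.026),r,(0,0,255))
    for y in(-.045,.045): line(sq(0,y,.176,.0025,.043),r,(255,0,0))
    line(sq(-.183,0,.007,.053,.08),r,(0,160,0)); line(sq(.183,0,.007,.053,.046),r,(0,160,0)); line(sq(0,0,.176,.05,0),r,(0,160,0))
    circ=lambda R,z:[[R*np.cos(k),R*np.sin(k),z] for k in np.linspace(0,6.28,24)]
    for q,R,h in(((.4838,-.2166,0),.0205,.105),((.443,-.106,0),.0215,.088),((.4714,.273,0),.029,.159)):
        line(circ(R,0),q,(255,0,255));line(circ(R,h),q,(255,0,255))
    q=(.4467,.1635,-.1445); line(sq(0,0,.029,.029,0),q,(255,0,255));line(sq(0,0,.029,.029,.19),q,(255,0,255));line(circ(.016,.266),q,(255,0,255))
    out.append(b)
cv2.imwrite("pics/r1.png",out[0]);cv2.imwrite("pics/r2.png",cv2.resize(out[1],(502,600)))
E
python3 m2.py
```

```text
rails [array([0.676 , 0.2321]), array([ 0.7014, -0.1165]), array([0.5853, 0.2274]), array([ 0.611 , -0.1232])] centre [0.6434 0.0549] yaws [np.float64(1.6434436759919036), np.float64(1.644021941838567)] spacing 0.09073771472379713
oil cap top [0.4461 0.1642 0.266 ] mill head [0.4725 0.2752 0.141 ] knob [0.4739 0.2767 0.17  ]
salt (array([ 0.4407, -0.1067,  0.0397]), np.float64(0.0020316507442503127)) dome [ 0.443  -0.1044  0.08  ]
tall jar [0.8001 0.2862 0.15  ] [0.8246 0.2981 0.1   ]
mug [ 0.7422 -0.1107  0.15  ] [ 0.764  -0.1171  0.1   ]
canister [0.7594 0.0147 0.15  ] [0.782  0.0141 0.1   ]
```

View pics/r1.png

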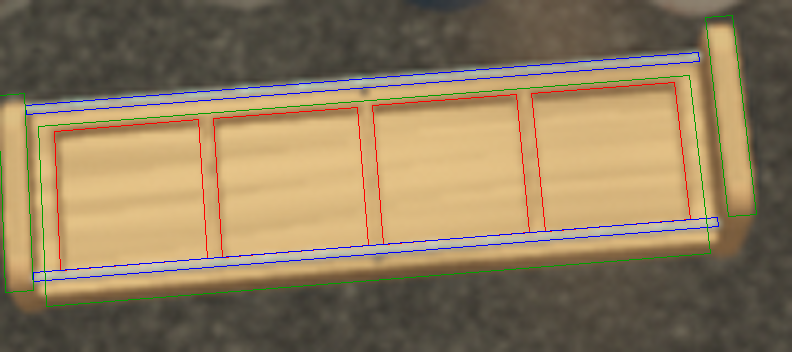

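View pics/r2.png

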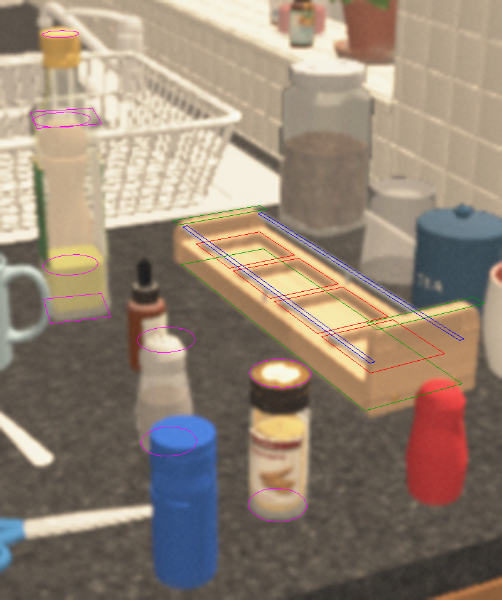

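Overlays fit well: rails, wells, panels and objects all agree, and the clear/grey shaker and the tan jar are confirmed. The high panel is at the −y end. Moving to the salt shaker.

```bash
cat > go.py <<'E'
import sys; from h import *; from scipy.spatial.transform import Rotation as R
# usage: go.py x y z yaw -> shift in tool axes (mm) and az from measured pose
s=env.state(); w,a,b,c=s["tool_rot"]; Rm=R.from_quat([a,b,c,w]).as_matrix()
x,y,z,yaw=map(float,sys.argv[1:5]); d=Rm.T@(np.array([x,y,z])-s["tool_pos"])*1000
cur=np.arctan2(Rm[1,1],Rm[0,1]); print("shift",np.round(d,1),"az",round(cur-yaw,4),"tilt",np.round(Rm[:,2],4),"pos",np.round(s["tool_pos"],4),"t",round(s["time_s"],2),"op",s["opening"],"ft",np.round(s["ft_force"],1))
E

```

apply_moves([
  {"z":-40,"claw":80},
  {"z":-80,"az":0.12},
  {"x":-447,"y":-538,"z":-100,"az":1.07},
  {"x":-447,"y":-538,"z":-100,"az":1.07},
  {"x":-447,"y":-538,"z":-100,"az":1.07},
  {"x":-447,"y":-538,"z":-100,"az":1.07},
  {"x":-447,"y":-538,"z":-100,"az":1.07},
  {"x":-447,"y":-538,"z":-100,"az":1.07},
  {"x":-447,"y":-538,"z":-100,"az":1.07},
  {"x":-447,"y":-538,"z":-100,"az":1.07},
], grip_force=20)

```text
invalid input
```

```bash
python3 go.py .442 -.106 .2 .0729
```

```text
shift [-446.2 -538.5   33.3] az 1.0712 tilt [ 0. -0. -1.] pos [0.2587 0.5689 0.2333] t 0.9 op 1.0000616377209808 ft [-0.9 -0.4  0.2]
```

apply_moves([
  {"x":0,"y":0,"z":-40,"ax":0,"ay":0,"az":0,"claw":80},
  {"x":0,"y":0,"z":-80,"ax":0,"ay":0,"az":0.12,"claw":80},
  {"x":-447,"y":-538,"z":-100,"ax":0,"ay":0,"az":1.07,"claw":80},
  {"x":-447,"y":-538,"z":-100,"ax":0,"ay":0,"az":1.07,"claw":80},
  {"x":-447,"y":-538,"z":-100,"ax":0,"ay":0,"az":1.07,"claw":80},
  {"x":-447,"y":-538,"z":-100,"ax":0,"ay":0,"az":1.07,"claw":80},
  {"x":-447,"y":-538,"z":-100,"ax":0,"ay":0,"az":1.07,"claw":80},
  {"x":-447,"y":-538,"z":-100,"ax":0,"ay":0,"az":1.07,"claw":80},
  {"x":-447,"y":-538,"z":-100,"ax":0,"ay":0,"az":1.07,"claw":80},
  {"x":-447,"y":-538,"z":-100,"ax":0,"ay":0,"az":1.07,"claw":80},
], grip_force=20)

```text
time_s: 1.73
tool_pos: [0.3464, 0.2457, 0.3231]
tool_rot: [0.0, 0.683, 0.731, 0.0]
ft_force: [1.2, -0.6, -0.2]
opening: 0.874
gripper_force: 0.0
```

```bash
python3 go.py .442 -.106 .2 .0729
```

```text
shift [-357.4   71.4  123. ] az -0.0052 tilt [ 7.e-04  4.e-04 -1.e+00] pos [0.3464 0.2457 0.3231] t 1.73 op 0.8744886157433193 ft [ 1.2 -0.6 -0.2]
```

apply_moves([
  {"x":-357,"y":71,"z":0,"ax":0,"ay":0,"az":0,"claw":80},
  {"x":-357,"y":71,"z":0,"ax":0,"ay":0,"az":0,"claw":80},
  {"x":-357,"y":71,"z":0,"ax":0,"ay":0,"az":0,"claw":80},
  {"x":-357,"y":71,"z":0,"ax":0,"ay":0,"az":0,"claw":80},
  {"x":-357,"y":71,"z":0,"ax":0,"ay":0,"az":0,"claw":80},
  {"x":-357,"y":71,"z":0,"ax":0,"ay":0,"az":0,"claw":80},
  {"x":-357,"y":71,"z":80,"ax":0,"ay":0,"az":0,"claw":80},
  {"x":-357,"y":71,"z":120,"ax":0,"ay":0,"az":0,"claw":80},
  {"x":-357,"y":71,"z":120,"ax":0,"ay":0,"az":0,"claw":80},
  {"x":-357,"y":71,"z":120,"ax":0,"ay":0,"az":0,"claw":80},
])

```text
time_s: 2.57
tool_pos: [0.4439, -0.105, 0.202]
tool_rot: [0.001, 0.681, 0.732, 0.0]
ft_force: [0.7, -1.0, 0.8]
opening: 0.869
gripper_force: 0.0
```

```bash
python3 go.py .442 -.106 .055 .0729
```

```text
shift [ -0.7  -2.2 147. ] az 0.0002 tilt [ 1.8e-03 -4.0e-04 -1.0e+00] pos [ 0.4439 -0.105   0.202 ] t 2.57 op 0.8689318742653137 ft [ 0.7 -1.   0.8]
```

apply_moves([
  {"x":0,"y":-2,"z":40,"ax":0,"ay":0,"az":0,"claw":80},
  {"x":0,"y":-2,"z":80,"ax":0,"ay":0,"az":0,"claw":80},
  {"x":0,"y":-2,"z":110,"ax":0,"ay":0,"az":0,"claw":80},
  {"x":0,"y":-2,"z":135,"ax":0,"ay":0,"az":0,"claw":75},
  {"x":0,"y":-2,"z":148,"ax":0,"ay":0,"az":0,"claw":60},
  {"x":0,"y":-2,"z":148,"ax":0,"ay":0,"az":0,"claw":50},
  {"x":0,"y":-2,"z":148,"ax":0,"ay":0,"az":0,"claw":20},
  {"x":0,"y":-2,"z":148,"ax":0,"ay":0,"az":0,"claw":20},
  {"x":0,"y":-2,"z":148,"ax":0,"ay":0,"az":0,"claw":20},
  {"x":0,"y":-2,"z":148,"ax":0,"ay":0,"az":0,"claw":20},
])

```text
time_s: 3.4
tool_pos: [0.4423, -0.1036, 0.056]
tool_rot: [0.001, 0.68, 0.733, 0.0]
ft_force: [-0.6, 0.1, 2.9]
opening: 0.417
gripper_force: 19.3
```

```bash
python3 go.py .6342 .1806 .2 .0729
```

```text
shift [ 269.1  212.7 -143.8] az 0.0012 tilt [ 1.7e-03 -5.0e-04 -1.0e+00] pos [ 0.4423 -0.1036  0.056 ] t 3.4 op 0.41714676660498623 ft [-0.6  0.1  2.9]
```

apply_moves([
  {"x":0,"y":0,"z":-15,"ax":0,"ay":0,"az":0,"claw":20},
  {"x":0,"y":0,"z":-45,"ax":0,"ay":0,"az":0,"claw":20},
  {"x":0,"y":0,"z":-80,"ax":0,"ay":0,"az":0,"claw":20},
  {"x":0,"y":0,"z":-120,"ax":0,"ay":0,"az":0,"claw":20},
  {"x":20,"y":16,"z":-144,"ax":0,"ay":0,"az":0,"claw":20},
  {"x":47,"y":37,"z":-144,"ax":0,"ay":0,"az":0,"claw":20},
  {"x":75,"y":59,"z":-144,"ax":0,"ay":0,"az":0,"claw":20},
  {"x":105,"y":83,"z":-144,"ax":0,"ay":0,"az":0,"claw":20},
  {"x":135,"y":107,"z":-144,"ax":0,"ay":0,"az":0,"claw":20},
  {"x":165,"y":131,"z":-144,"ax":0,"ay":0,"az":0,"claw":20},
])

```text
time_s: 4.23
tool_pos: [0.561, 0.0726, 0.1999]
tool_rot: [0.001, 0.68, 0.733, 0.001]
ft_force: [0.5, -0.3, -0.8]
opening: 0.42
gripper_force: 19.1
```

apply_moves([
  {"x":30,"y":24,"z":0,"ax":0,"ay":0,"az":0,"claw":20},
  {"x":60,"y":47,"z":0,"ax":0,"ay":0,"az":0,"claw":20},
  {"x":85,"y":67,"z":0,"ax":0,"ay":0,"az":0,"claw":20},
  {"x":100,"y":79,"z":0,"ax":0,"ay":0,"az":0,"claw":20},
  {"x":104,"y":82,"z":0,"ax":0,"ay":0,"az":0,"claw":20},
  {"x":104,"y":82,"z":0,"ax":0,"ay":0,"az":0,"claw":20},
  {"x":104,"y":82,"z":0,"ax":0,"ay":0,"az":0,"claw":20},
])

```text
time_s: 4.82
tool_pos: [0.6335, 0.18, 0.1989]
tool_rot: [-0.0, 0.68, 0.733, -0.0]
ft_force: [-0.1, -0.8, -0.8]
opening: 0.418
gripper_force: 19.1
```

```bash
python3 go.py .6342 .1806 .068 .0729; python3 - <<'E'
from h import *
for c in("side","top"): cv2.imwrite(f"pics/{c}1.png",env.read_camera(c)["pixels"])
a=cv2.imread("pics/side1.png")[90:390,180:480];b=cv2.imread("pics/top1.png")[120:340,170:470]
cv2.imwrite("pics/c1.png",np.hstack([cv2.resize(a,(400,400)),cv2.resize(b,(400,293))if 0 else cv2.copyMakeBorder(cv2.resize(b,(400,293)),0,107,0,0,0)]))
E
```

```text
shift [  0.6   0.8 130.9] az 0.0014 tilt [-5.e-04 -5.e-04 -1.e+00] pos [0.6335 0.18   0.1989] t 4.82 op 0.41770038939220255 ft [-0.1 -0.8 -0.8]
```

View pics/c1.png

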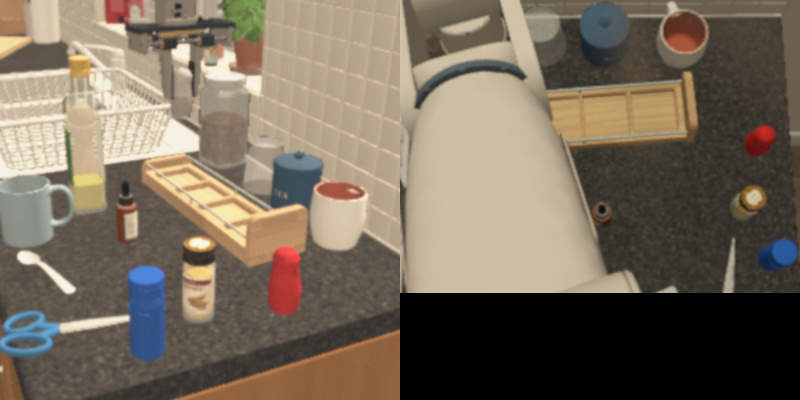

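Salt shaker held (38 mm opening, 19 N), gone from its old place; wells empty. Lowering.

apply_moves([
  {"x":3,"y":1,"z":35,"ax":0,"ay":0,"az":0,"claw":20},
  {"x":3,"y":1,"z":70,"ax":0,"ay":0,"az":0,"claw":20},
  {"x":3,"y":1,"z":95,"ax":0,"ay":0,"az":0,"claw":20},
  {"x":3,"y":1,"z":110,"ax":0,"ay":0,"az":0,"claw":20},
  {"x":3,"y":1,"z":120,"ax":0,"ay":0,"az":0,"claw":20},
  {"x":3,"y":1,"z":125,"ax":0,"ay":0,"az":0,"claw":20},
  {"x":3,"y":1,"z":128,"ax":0,"ay":0,"az":0,"claw":20},
  {"x":3,"y":1,"z":129,"ax":0,"ay":0,"az":0,"claw":20},
  {"x":3,"y":1,"z":129,"ax":0,"ay":0,"az":0,"claw":20},
])

```text
time_s: 5.67
tool_pos: [0.6356, 0.1836, 0.0708]
tool_rot: [0.0, 0.681, 0.733, 0.001]
ft_force: [0.5, -0.3, -0.6]
opening: 0.422
gripper_force: 19.1
```

apply_moves([
  {"x":0,"y":0,"z":1,"ax":0,"ay":0,"az":0,"claw":20},
  {"x":0,"y":0,"z":2,"ax":0,"ay":0,"az":0,"claw":20},
  {"x":0,"y":0,"z":3,"ax":0,"ay":0,"az":0,"claw":20},
  {"x":0,"y":0,"z":3.5,"ax":0,"ay":0,"az":0,"claw":20},
  {"x":0,"y":0,"z":3.5,"ax":0,"ay":0,"az":0,"claw":20},
])

```text
time_s: 6.08
tool_pos: [0.6355, 0.1839, 0.0679]
tool_rot: [0.0, 0.68, 0.733, 0.001]
ft_force: [-2.3, -1.2, 9.7]
opening: 0.42
gripper_force: 19.9
```

apply_moves([
  {"x":0,"y":0,"z":-0.5,"ax":0,"ay":0,"az":0,"claw":39},
  {"x":0,"y":0,"z":-0.5,"ax":0,"ay":0,"az":0,"claw":46},
  {"x":0,"y":0,"z":-0.5,"ax":0,"ay":0,"az":0,"claw":56},
  {"x":0,"y":0,"z":-0.5,"ax":0,"ay":0,"az":0,"claw":58},
  {"x":0,"y":0,"z":-10,"ax":0,"ay":0,"az":0,"claw":58},
  {"x":0,"y":0,"z":-40,"ax":0,"ay":0,"az":0,"claw":58},
  {"x":0,"y":0,"z":-80,"ax":0,"ay":0,"az":0,"claw":60},
  {"x":0,"y":0,"z":-120,"ax":0,"ay":0,"az":0,"claw":70},
  {"x":0,"y":0,"z":-150,"ax":0,"ay":0,"az":0,"claw":80},
])

```text
time_s: 6.83
tool_pos: [0.6356, 0.1839, 0.2202]
tool_rot: [0.001, 0.68, 0.733, 0.001]
ft_force: [0.9, 0.3, 0.1]
opening: 0.775
gripper_force: 0.0
```

```bash
python3 go.py .484 -.217 .22 .0729
```

```text
shift [-388.5 -180.8   -0.5] az 0.0011 tilt [ 2.5e-03  7.0e-04 -1.0e+00] pos [0.6356 0.1839 0.2202] t 6.83 op 0.7745582173678003 ft [0.9 0.3 0.1]
```

apply_moves([
  {"x":-388,"y":-181,"z":0,"ax":0,"ay":0,"az":0,"claw":64},
  {"x":-388,"y":-181,"z":0,"ax":0,"ay":0,"az":0,"claw":64},
  {"x":-388,"y":-181,"z":0,"ax":0,"ay":0,"az":0,"claw":64},
  {"x":-388,"y":-181,"z":0,"ax":0,"ay":0,"az":0,"claw":64},
  {"x":-388,"y":-181,"z":0,"ax":0,"ay":0,"az":0,"claw":64},
  {"x":-388,"y":-181,"z":0,"ax":0,"ay":0,"az":0,"claw":64},
  {"x":-388,"y":-181,"z":0,"ax":0,"ay":0,"az":0,"claw":64},
  {"x":-388,"y":-181,"z":0,"ax":0,"ay":0,"az":0,"claw":64},
  {"x":-388,"y":-181,"z":0,"ax":0,"ay":0,"az":0,"claw":64},
  {"x":-388,"y":-181,"z":0,"ax":0,"ay":0,"az":0,"claw":64},
])

```text
time_s: 7.67
tool_pos: [0.4862, -0.2076, 0.2171]
tool_rot: [0.0, 0.68, 0.733, 0.0]
ft_force: [0.6, -0.7, 0.0]
opening: 0.698
gripper_force: 0.0
```

apply_moves([
  {"x":-10,"y":-5,"z":0,"ax":0,"ay":0,"az":0,"claw":64},
  {"x":-10,"y":-5,"z":0,"ax":0,"ay":0,"az":0,"claw":64},
  {"x":-10,"y":-5,"z":0,"ax":0,"ay":0,"az":0,"claw":64},
])

```text
time_s: 7.92
tool_pos: [0.483, -0.2163, 0.2167]
tool_rot: [0.0, 0.681, 0.732, 0.0]
ft_force: [-0.0, -0.1, -0.3]
opening: 0.694
gripper_force: 0.0
```

```bash
python3 go.py .484 -.217 .065 .0729; python3 - <<'E'
from h import *
cv2.imwrite("pics/side2.png",env.read_camera("side")["pixels"][60:360,170:470].repeat(2,0).repeat(2,1))
E
```

```text
shift [ -0.8   0.8 151.7] az -0.001 tilt [ 5.e-04  3.e-04 -1.e+00] pos [ 0.483  -0.2163  0.2167] t 7.92 op 0.6936621349532178 ft [-0.  -0.1 -0.3]
```

View pics/side2.png

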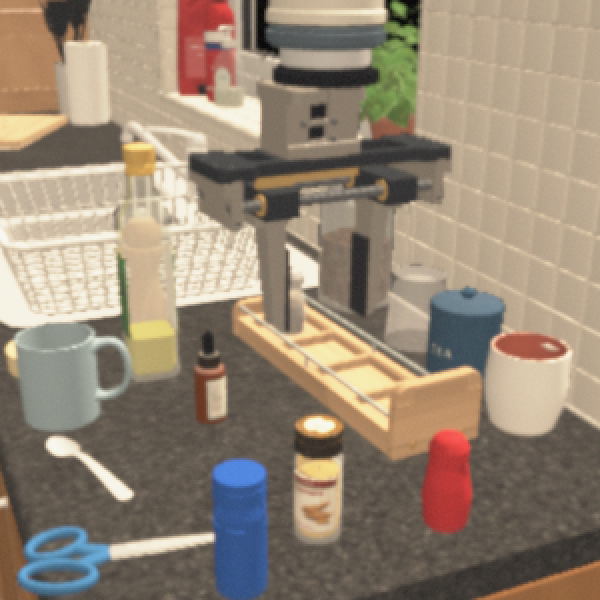

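Salt stands upright in the low-end well (crop ~(297,305)); the open fingers are above the jar (318,480), clear of the blue one (240,530). Descending on the jar.

apply_moves([
  {"x":-1,"y":1,"z":35,"ax":0,"ay":0,"az":0,"claw":64},
  {"x":-1,"y":1,"z":75,"ax":0,"ay":0,"az":0,"claw":64},
  {"x":-1,"y":1,"z":110,"ax":0,"ay":0,"az":0,"claw":64},
  {"x":-1,"y":1,"z":138,"ax":0,"ay":0,"az":0,"claw":64},
  {"x":-1,"y":1,"z":148,"ax":0,"ay":0,"az":0,"claw":55},
  {"x":-1,"y":1,"z":148,"ax":0,"ay":0,"az":0,"claw":48},
  {"x":-1,"y":1,"z":148,"ax":0,"ay":0,"az":0,"claw":20},
  {"x":-1,"y":1,"z":148,"ax":0,"ay":0,"az":0,"claw":20},
  {"x":-1,"y":1,"z":148,"ax":0,"ay":0,"az":0,"claw":20},
  {"x":-1,"y":1,"z":148,"ax":0,"ay":0,"az":0,"claw":20},
])

```text
time_s: 8.8
tool_pos: [0.485, -0.2175, 0.0698]
tool_rot: [0.001, 0.68, 0.733, 0.0]
ft_force: [0.4, 0.2, 3.6]
opening: 0.439
gripper_force: 20.0
```

```bash
python3 go.py .6403 .0968 .22 .0729
```

```text
shift [ 301.8  178.4 -150.1] az 0.0012 tilt [ 0.0023 -0.001  -1.    ] pos [ 0.485  -0.2175  0.0698] t 8.8 op 0.439345719582473 ft [0.4 0.2 3.6]
```

apply_moves([
  {"x":0,"y":0,"z":-15,"ax":0,"ay":0,"az":0,"claw":20},
  {"x":0,"y":0,"z":-45,"ax":0,"ay":0,"az":0,"claw":20},
  {"x":0,"y":0,"z":-80,"ax":0,"ay":0,"az":0,"claw":20},
  {"x":0,"y":0,"z":-120,"ax":0,"ay":0,"az":0,"claw":20},
  {"x":20,"y":12,"z":-150,"ax":0,"ay":0,"az":0,"claw":20},
  {"x":50,"y":30,"z":-150,"ax":0,"ay":0,"az":0,"claw":20},
  {"x":82,"y":49,"z":-150,"ax":0,"ay":0,"az":0,"claw":20},
  {"x":115,"y":68,"z":-150,"ax":0,"ay":0,"az":0,"claw":20},
  {"x":148,"y":88,"z":-150,"ax":0,"ay":0,"az":0,"claw":20},
  {"x":180,"y":106,"z":-150,"ax":0,"ay":0,"az":0,"claw":20},
])

```text
time_s: 9.63
tool_pos: [0.5773, -0.0282, 0.2196]
tool_rot: [0.001, 0.681, 0.733, 0.001]
ft_force: [1.1, -0.2, -1.6]
opening: 0.441
gripper_force: 20.0
```

apply_moves([
  {"x":33,"y":20,"z":0,"ax":0,"ay":0,"az":0,"claw":20},
  {"x":65,"y":39,"z":0,"ax":0,"ay":0,"az":0,"claw":20},
  {"x":95,"y":57,"z":0,"ax":0,"ay":0,"az":0,"claw":20},
  {"x":115,"y":69,"z":0,"ax":0,"ay":0,"az":0,"claw":20},
  {"x":121,"y":72,"z":0,"ax":0,"ay":0,"az":0,"claw":20},
  {"x":122,"y":72,"z":0,"ax":0,"ay":0,"az":0,"claw":20},
  {"x":122,"y":72,"z":0,"ax":0,"ay":0,"az":0,"claw":20},
  {"x":122,"y":72,"z":0,"ax":0,"ay":0,"az":0,"claw":20},
])

```text
time_s: 10.3
tool_pos: [0.6386, 0.0959, 0.2186]
tool_rot: [0.0, 0.681, 0.733, -0.0]
ft_force: [0.3, 0.3, 0.3]
opening: 0.438
gripper_force: 20.0
```

```bash
python3 go.py .6403 .0968 .0818 .0729
```

```text
shift [  0.8   1.8 136.8] az 0.0004 tilt [-3.e-04 -4.e-04 -1.e+00] pos [0.6386 0.0959 0.2186] t 10.3 op 0.4377254080908851 ft [0.3 0.3 0.3]
```

apply_moves([
  {"x":1,"y":2,"z":35,"ax":0,"ay":0,"az":0,"claw":20},
  {"x":1,"y":2,"z":70,"ax":0,"ay":0,"az":0,"claw":20},
  {"x":1,"y":2,"z":100,"ax":0,"ay":0,"az":0,"claw":20},
  {"x":1,"y":2,"z":118,"ax":0,"ay":0,"az":0,"claw":20},
  {"x":1,"y":2,"z":127,"ax":0,"ay":0,"az":0,"claw":20},
  {"x":1,"y":2,"z":131,"ax":0,"ay":0,"az":0,"claw":20},
  {"x":1,"y":2,"z":134,"ax":0,"ay":0,"az":0,"claw":20},
  {"x":1,"y":2,"z":135,"ax":0,"ay":0,"az":0,"claw":20},
  {"x":1,"y":2,"z":136,"ax":0,"ay":0,"az":0,"claw":20},
  {"x":1,"y":2,"z":136,"ax":0,"ay":0,"az":0,"claw":20},
])

```text
time_s: 11.13
tool_pos: [0.6418, 0.0983, 0.0834]
tool_rot: [0.001, 0.68, 0.733, 0.001]
ft_force: [-0.4, 0.2, -0.9]
opening: 0.441
gripper_force: 20.0
```

apply_moves([
  {"x":0,"y":0,"z":0.7,"ax":0,"ay":0,"az":0,"claw":20},
  {"x":0,"y":0,"z":1.4,"ax":0,"ay":0,"az":0,"claw":20},
  {"x":0,"y":0,"z":2,"ax":0,"ay":0,"az":0,"claw":20},
  {"x":0,"y":0,"z":2,"ax":0,"ay":0,"az":0,"claw":20},
])

```text
time_s: 11.47
tool_pos: [0.6417, 0.0985, 0.0818]
tool_rot: [0.0, 0.68, 0.733, 0.0]
ft_force: [-2.9, -0.1, 8.6]
opening: 0.442
gripper_force: 20.0
```

apply_moves([
  {"x":0,"y":0,"z":-0.5,"ax":0,"ay":0,"az":0,"claw":41},
  {"x":0,"y":0,"z":-0.5,"ax":0,"ay":0,"az":0,"claw":48},
  {"x":0,"y":0,"z":-0.5,"ax":0,"ay":0,"az":0,"claw":60},
  {"x":0,"y":0,"z":-0.5,"ax":0,"ay":0,"az":0,"claw":62},
  {"x":0,"y":0,"z":-10,"ax":0,"ay":0,"az":0,"claw":62},
  {"x":0,"y":0,"z":-40,"ax":0,"ay":0,"az":0,"claw":62},
  {"x":0,"y":0,"z":-80,"ax":0,"ay":0,"az":0,"claw":65},
  {"x":0,"y":0,"z":-120,"ax":0,"ay":0,"az":0,"claw":75},
  {"x":0,"y":0,"z":-160,"ax":0,"ay":0,"az":0,"claw":85},
  {"x":0,"y":0,"z":-190,"ax":0,"ay":0,"az":0,"claw":85},
])

```text
time_s: 12.3
tool_pos: [0.6418, 0.0983, 0.2747]
tool_rot: [0.001, 0.68, 0.733, 0.001]
ft_force: [1.2, 0.5, 0.8]
opening: 0.901
gripper_force: 0.0
```

```bash
python3 go.py .472 .275 .27 .0729
```

```text
shift [ 188.7 -156.2    4.3] az 0.0011 tilt [ 3.3e-03  5.0e-04 -1.0e+00] pos [0.6418 0.0983 0.2747] t 12.3 op 0.9008633066465097 ft [1.2 0.5 0.8]
```

apply_moves([
  {"x":40,"y":0,"z":0,"ax":0,"ay":0,"az":0,"claw":85},
  {"x":80,"y":0,"z":0,"ax":0,"ay":0,"az":0,"claw":85},
  {"x":115,"y":-20,"z":0,"ax":0,"ay":0,"az":0,"claw":85},
  {"x":145,"y":-50,"z":0,"ax":0,"ay":0,"az":0,"claw":85},
  {"x":170,"y":-80,"z":0,"ax":0,"ay":0,"az":0,"claw":85},
  {"x":188,"y":-115,"z":0,"ax":0,"ay":0,"az":0,"claw":85},
  {"x":189,"y":-145,"z":0,"ax":0,"ay":0,"az":0,"claw":85},
  {"x":189,"y":-156,"z":0,"ax":0,"ay":0,"az":0,"claw":85},
  {"x":189,"y":-156,"z":0,"ax":0,"ay":0,"az":0,"claw":85},
  {"x":189,"y":-156,"z":0,"ax":0,"ay":0,"az":0,"claw":85},
])

```text
time_s: 13.13
tool_pos: [0.4723, 0.2753, 0.2712]
tool_rot: [0.0, 0.68, 0.733, 0.001]
ft_force: [-0.1, 0.6, 0.7]
opening: 0.922
gripper_force: 0.0
```

```bash
python3 go.py .472 .275 .128 .0729; python3 - <<'E'
from h import *
S=env.read_camera("side");cv2.imwrite("pics/s3.png",S["pixels"])
T=env.read_camera("top");cv2.imwrite("pics/t3.png",T["pixels"])
a=S["pixels"][90:390,180:480];b=T["pixels"][160:310,160:400]
cv2.imwrite("pics/c3.png",np.hstack([cv2.resize(a,(400,400)),cv2.copyMakeBorder(cv2.resize(b,(400,250)),0,150,0,0,0)]))
E
```

```text
shift [ -0.3  -0.6 143.2] az 0.0015 tilt [ 1.8e-03  6.0e-04 -1.0e+00] pos [0.4723 0.2753 0.2712] t 13.13 op 0.9216239401691358 ft [-0.1  0.6  0.7]
```

View pics/c3.png

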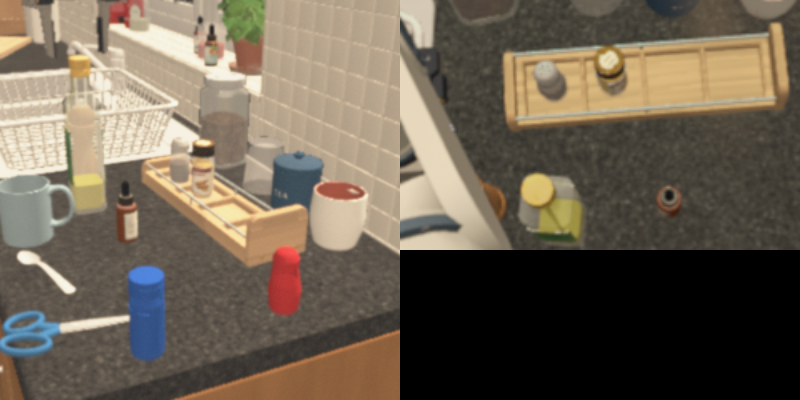

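Salt and jar stand upright in the first two wells from the low end (top crop (547,78), (610,65)). Gripping the mill.

apply_moves([
  {"x":0,"y":-1,"z":35,"ax":0,"ay":0,"az":0,"claw":85},
  {"x":0,"y":-1,"z":70,"ax":0,"ay":0,"az":0,"claw":85},
  {"x":0,"y":-1,"z":105,"ax":0,"ay":0,"az":0,"claw":80},
  {"x":0,"y":-1,"z":133,"ax":0,"ay":0,"az":0,"claw":75},
  {"x":0,"y":-1,"z":143,"ax":0,"ay":0,"az":0,"claw":65},
  {"x":0,"y":-1,"z":143,"ax":0,"ay":0,"az":0,"claw":56},
  {"x":0,"y":-1,"z":143,"ax":0,"ay":0,"az":0,"claw":25},
  {"x":0,"y":-1,"z":143,"ax":0,"ay":0,"az":0,"claw":25},
  {"x":0,"y":-1,"z":143,"ax":0,"ay":0,"az":0,"claw":25},
  {"x":0,"y":-1,"z":143,"ax":0,"ay":0,"az":0,"claw":25},
], grip_force=25)

```text
time_s: 14.07
tool_pos: [0.472, 0.2758, 0.1291]
tool_rot: [0.001, 0.68, 0.733, 0.002]
ft_force: [0.7, -0.8, 3.6]
opening: 0.52
gripper_force: 24.9
```

```bash
python3 go.py .6465 .013 .29 .0729
```

```text
shift [-274.7  155.1 -160.8] az 0.0011 tilt [ 0.0032  0.0017 -1.    ] pos [0.472  0.2758 0.1291] t 14.07 op 0.5204578629655832 ft [ 0.7 -0.8  3.6]
```

apply_moves([
  {"x":0,"y":0,"z":-15,"ax":0,"ay":0,"az":0,"claw":25},
  {"x":0,"y":0,"z":-45,"ax":0,"ay":0,"az":0,"claw":25},
  {"x":0,"y":0,"z":-80,"ax":0,"ay":0,"az":0,"claw":25},
  {"x":0,"y":0,"z":-118,"ax":0,"ay":0,"az":0,"claw":25},
  {"x":0,"y":15,"z":-150,"ax":0,"ay":0,"az":0,"claw":25},
  {"x":0,"y":45,"z":-165,"ax":0,"ay":0,"az":0,"claw":25},
  {"x":0,"y":78,"z":-165,"ax":0,"ay":0,"az":0,"claw":25},
  {"x":-12,"y":108,"z":-165,"ax":0,"ay":0,"az":0,"claw":25},
  {"x":-38,"y":133,"z":-165,"ax":0,"ay":0,"az":0,"claw":25},
  {"x":-70,"y":148,"z":-165,"ax":0,"ay":0,"az":0,"claw":25},
])

```text
time_s: 14.9
tool_pos: [0.6255, 0.2169, 0.293]
tool_rot: [0.0, 0.68, 0.733, 0.001]
ft_force: [0.1, 0.4, -1.3]
opening: 0.519
gripper_force: 24.9
```

apply_moves([
  {"x":-34,"y":7,"z":0,"ax":0,"ay":0,"az":0,"claw":25},
  {"x":-70,"y":7,"z":0,"ax":0,"ay":0,"az":0,"claw":25},
  {"x":-107,"y":7,"z":0,"ax":0,"ay":0,"az":0,"claw":25},
  {"x":-143,"y":7,"z":0,"ax":0,"ay":0,"az":0,"claw":25},
  {"x":-175,"y":7,"z":0,"ax":0,"ay":0,"az":0,"claw":25},
  {"x":-197,"y":7,"z":0,"ax":0,"ay":0,"az":0,"claw":25},
  {"x":-205,"y":7,"z":0,"ax":0,"ay":0,"az":0,"claw":25},
  {"x":-205,"y":7,"z":0,"ax":0,"ay":0,"az":0,"claw":25},
  {"x":-205,"y":7,"z":0,"ax":0,"ay":0,"az":0,"claw":25},
  {"x":-205,"y":7,"z":0,"ax":0,"ay":0,"az":0,"claw":25},
])

```text
time_s: 15.73
tool_pos: [0.6454, 0.0137, 0.2926]
tool_rot: [-0.0, 0.68, 0.733, 0.0]
ft_force: [-0.3, 0.6, -1.1]
opening: 0.519
gripper_force: 24.9
```

```bash
python3 go.py .6465 .013 .141 .0729; python3 - <<'E'
from h import *
S=env.read_camera("side");a=S["pixels"][60:340,200:480]
cv2.imwrite("pics/c4.png",cv2.resize(a,(560,560)))
E
```

```text
shift [ -0.9   1.  151.6] az 0.0019 tilt [ 2.e-04  6.e-04 -1.e+00] pos [0.6454 0.0137 0.2926] t 15.73 op 0.5193151065102072 ft [-0.3  0.6 -1.1]
```

View pics/c4.png

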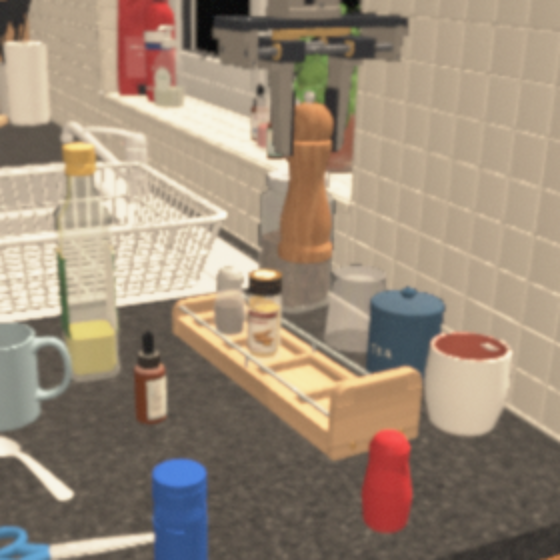

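```bash
python3 - <<'E'
from fit import *
np.set_printoptions(precision=4,suppress=True)
S=env.read_camera("side");M2={}
m=env.silhouettes(S,"pepper_mill"); print([(d["conf"],np.round(d["rect"])) for d in m])
print("vertical proj (head z.141->, foot z0)",proj(S,np.array([[.6454,.0137,.1635+h] for h in(.0,.029,.141,.17)])))
cc=lambda u,v:(200+u/2-.5+.25,60+v/2-.25)
print("img head",cc(313,122),"foot centre",cc(305,245))
print("px per m along tool x at foot",proj(S,np.array([[.6454,.0137,.1635],[.6454-.0073,.0137+.0997,.1635]])))
mk=np.asarray(m[0]["mask"])
for r in range(110,195,6):
    c=np.where(mk[r])[0]; print(r,c.min() if len(c) else None,c.max() if len(c) else None,end="; ")
E
```

```text
[(0.84, array([338., 105., 366., 194.]))]
vertical proj (head z.141->, foot z0) [[351.3788 187.2667]
 [351.8956 174.0884]
 [353.9821 120.2018]
 [354.5462 105.437 ]]
img head (356.25, 120.75) foot centre (352.25, 182.25)
px per m along tool x at foot [[351.3788 187.2667]
 [328.2572 175.7456]]
110 351 358; 116 347 365; 122 346 366; 128 347 365; 134 348 364; 140 344 363; 146 344 361; 152 343 361; 158 342 363; 164 340 364; 170 339 365; 176 340 365; 182 339 365; 188 339 365; 194 None None;
```

Mill is held, foot (352,187) within about 3 mm of the tool axis, lean small. Lowering with a check before contact.

apply_moves([
  {"x":0,"y":1,"z":35,"ax":0,"ay":0,"az":0,"claw":25},
  {"x":0,"y":1,"z":70,"ax":0,"ay":0,"az":0,"claw":25},
  {"x":0,"y":1,"z":100,"ax":0,"ay":0,"az":0,"claw":25},
  {"x":0,"y":1,"z":120,"ax":0,"ay":0,"az":0,"claw":25},
  {"x":0,"y":1,"z":130,"ax":0,"ay":0,"az":0,"claw":25},
  {"x":0,"y":1,"z":136,"ax":0,"ay":0,"az":0,"claw":25},
  {"x":0,"y":1,"z":141,"ax":0,"ay":0,"az":0,"claw":25},
  {"x":0,"y":1,"z":145,"ax":0,"ay":0,"az":0,"claw":25},
  {"x":0,"y":1,"z":148,"ax":0,"ay":0,"az":0,"claw":25},
  {"x":0,"y":1,"z":148,"ax":0,"ay":0,"az":0,"claw":25},
])

```text
time_s: 16.72
tool_pos: [0.6468, 0.0125, 0.1447]
tool_rot: [0.0, 0.68, 0.733, 0.0]
ft_force: [0.1, -0.5, -1.4]
opening: 0.517
gripper_force: 24.9
```

apply_moves([
  {"x":0,"y":0,"z":1,"ax":0,"ay":0,"az":0,"claw":25},
  {"x":0,"y":0,"z":2,"ax":0,"ay":0,"az":0,"claw":25},
  {"x":0,"y":0,"z":3,"ax":0,"ay":0,"az":0,"claw":25},
  {"x":0,"y":0,"z":4,"ax":0,"ay":0,"az":0,"claw":25},
  {"x":0,"y":0,"z":4,"ax":0,"ay":0,"az":0,"claw":25},
])

```text
time_s: 17.13
tool_pos: [0.6469, 0.0124, 0.141]
tool_rot: [0.0, 0.68, 0.733, 0.0]
ft_force: [-0.6, 0.1, 4.0]
opening: 0.519
gripper_force: 24.9
```

apply_moves([
  {"x":0,"y":0,"z":0,"ax":0,"ay":0,"az":0,"claw":48},
  {"x":0,"y":0,"z":0,"ax":0,"ay":0,"az":0,"claw":54},
  {"x":0,"y":0,"z":0,"ax":0,"ay":0,"az":0,"claw":66},
  {"x":0,"y":0,"z":0,"ax":0,"ay":0,"az":0,"claw":80},
  {"x":0,"y":0,"z":0,"ax":0,"ay":0,"az":0,"claw":80},
  {"x":0,"y":0,"z":-10,"ax":0,"ay":0,"az":0,"claw":80},
  {"x":0,"y":0,"z":-40,"ax":0,"ay":0,"az":0,"claw":80},
  {"x":0,"y":0,"z":-80,"ax":0,"ay":0,"az":0,"claw":80},
  {"x":0,"y":0,"z":-120,"ax":0,"ay":0,"az":0,"claw":80},
  {"x":0,"y":0,"z":-160,"ax":0,"ay":0,"az":0,"claw":80},
], grip_force=25)

```text
time_s: 17.97
tool_pos: [0.6461, 0.0125, 0.3027]
tool_rot: [-0.0, 0.68, 0.733, -0.0]
ft_force: [1.5, 0.4, -0.2]
opening: 0.87
gripper_force: 0.0
```

```bash
python3 go.py .4464 .164 .36 -.1445
```

```text
shift [ 165.9 -188.   -57.3] az 0.2185 tilt [-2.e-04  0.e+00 -1.e+00] pos [0.6461 0.0125 0.3027] t 17.97 op 0.8702289677138337 ft [ 1.5  0.4 -0.2]
```

Rise first, then move over the oil bottle at z 0.36, turning to its yaw.

apply_moves([
  {"x":0,"y":0,"z":-35,"ax":0,"ay":0,"az":0.1,"claw":70},
  {"x":25,"y":-28,"z":-57,"ax":0,"ay":0,"az":0.2185,"claw":70},
  {"x":52,"y":-59,"z":-57,"ax":0,"ay":0,"az":0.2185,"claw":70},
  {"x":79,"y":-89,"z":-57,"ax":0,"ay":0,"az":0.2185,"claw":70},
  {"x":106,"y":-120,"z":-57,"ax":0,"ay":0,"az":0.2185,"claw":70},
  {"x":133,"y":-151,"z":-57,"ax":0,"ay":0,"az":0.2185,"claw":70},
  {"x":155,"y":-176,"z":-57,"ax":0,"ay":0,"az":0.2185,"claw":70},
  {"x":166,"y":-188,"z":-57,"ax":0,"ay":0,"az":0.2185,"claw":70},
  {"x":166,"y":-188,"z":-57,"ax":0,"ay":0,"az":0.2185,"claw":70},
  {"x":166,"y":-188,"z":-57,"ax":0,"ay":0,"az":0.2185,"claw":70},
])

```text
time_s: 18.8
tool_pos: [0.4466, 0.1644, 0.3582]
tool_rot: [0.0, 0.756, 0.655, 0.001]
ft_force: [0.7, 0.3, -0.4]
opening: 0.758
gripper_force: 0.0
```

```bash
python3 go.py .4464 .164 .258 -.1445; python3 - <<'E'
from h import *
S=env.read_camera("side");a=S["pixels"][60:340,180:460];T=env.read_camera("top")
cv2.imwrite("pics/c5.png",np.hstack([cv2.resize(a,(400,400)),cv2.resize(T["pixels"][100:340,160:400],(400,400))]))
E
```

```text
shift [ -0.5  -0.3 100.2] az 0.0019 tilt [ 1.6e-03  3.0e-04 -1.0e+00] pos [0.4466 0.1644 0.3582] t 18.8 op 0.758138425061137 ft [ 0.7  0.3 -0.4]
```

View pics/c5.png

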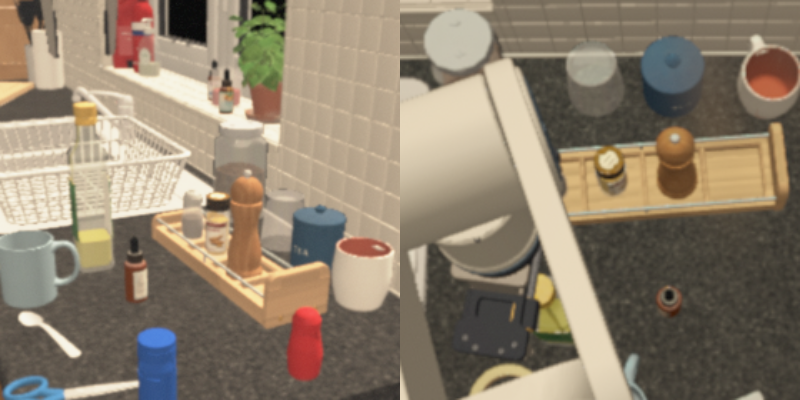

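```bash
python3 - <<'E'
from h import *
np.set_printoptions(precision=1,suppress=True)
for c in("side","top"):
    p=env.read_camera(c); X=np.array([[.4466,.1644,z] for z in(.266,.339,.358,.43,.5)]); print(c,proj(p,X)); cv2.imwrite(f"pics/{c}6.png",p["pixels"])
S=cv2.imread("pics/side6.png");T=cv2.imread("pics/top6.png")
cv2.imwrite("pics/c6.png",np.hstack([cv2.resize(S[0:200,130:330],(400,400)),cv2.resize(T[200:320,170:290],(400,400),interpolation=cv2.INTER_CUBIC)]))
E
```

```text
side [[239.1 133.4]
 [237.1  98.6]
 [236.6  89.2]
 [234.5  52.4]
 [232.4  14.7]]
top [[241.9 273.4]
 [235.9 265.5]
 [234.2 263.3]
 [226.9 253.8]
 [218.6 243. ]]
```

View pics/c6.png

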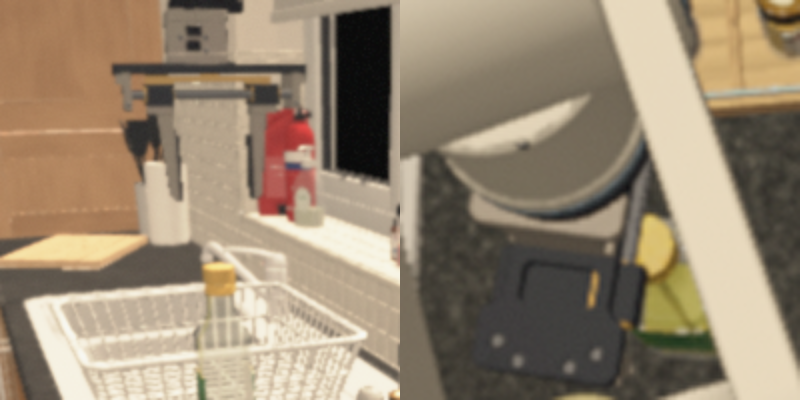

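The mill stands in the third well; the fingers straddle the yellow cap (side crop (218,280), finger centre ~(215,150)). Descend and grip firmly.

apply_moves([
  {"x":-0.5,"y":0,"z":35,"ax":0,"ay":0,"az":0,"claw":70},
  {"x":-0.5,"y":0,"z":65,"ax":0,"ay":0,"az":0,"claw":70},
  {"x":-0.5,"y":0,"z":88,"ax":0,"ay":0,"az":0,"claw":65},
  {"x":-0.5,"y":0,"z":100,"ax":0,"ay":0,"az":0,"claw":55},
  {"x":-0.5,"y":0,"z":100,"ax":0,"ay":0,"az":0,"claw":45},
  {"x":-0.5,"y":0,"z":100,"ax":0,"ay":0,"az":0,"claw":38},
  {"x":-0.5,"y":0,"z":100,"ax":0,"ay":0,"az":0,"claw":15},
  {"x":-0.5,"y":0,"z":100,"ax":0,"ay":0,"az":0,"claw":15},
  {"x":-0.5,"y":0,"z":100,"ax":0,"ay":0,"az":0,"claw":15},
  {"x":-0.5,"y":0,"z":100,"ax":0,"ay":0,"az":0,"claw":15},
], grip_force=55)

```text
time_s: 19.83
tool_pos: [0.447, 0.1637, 0.258]
tool_rot: [0.0, 0.756, 0.654, 0.001]
ft_force: [-0.8, -0.5, -0.0]
opening: 0.397
gripper_force: 53.7
```

```bash
python3 go.py .4464 -.071 .4 -.1445
```

```text
shift [-232.2   33.3 -142.1] az -0.0001 tilt [ 1.1e-03  4.0e-04 -1.0e+00] pos [0.447  0.1637 0.258 ] t 19.83 op 0.3970244847057814 ft [-0.8 -0.5 -0. ]
```

apply_moves([
  {"x":0,"y":0,"z":0,"ax":0,"ay":0,"az":0,"claw":15},
  {"x":0,"y":0,"z":-2,"ax":0,"ay":0,"az":0,"claw":15},
  {"x":0,"y":0,"z":-5,"ax":0,"ay":0,"az":0,"claw":15},
  {"x":0,"y":0,"z":-10,"ax":0,"ay":0,"az":0,"claw":15},
  {"x":0,"y":0,"z":-15,"ax":0,"ay":0,"az":0,"claw":15},
  {"x":0,"y":0,"z":-15,"ax":0,"ay":0,"az":0,"claw":15},
])

```text
time_s: 20.33
tool_pos: [0.4472, 0.1638, 0.2735]
tool_rot: [0.0, 0.756, 0.654, 0.001]
ft_force: [1.0, -0.5, -4.4]
opening: 0.392
gripper_force: 53.3
```

```bash
python3 - <<'E'
from h import *
S=env.read_camera("side")["pixels"];T=env.read_camera("top")["pixels"]
cv2.imwrite("pics/c7.png",np.hstack([cv2.resize(S[70:270,150:350],(400,400)),cv2.resize(T[200:320,170:290],(400,400),interpolation=cv2.INTER_CUBIC)]))
E
```

```text
(no output)
```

View pics/c7.png

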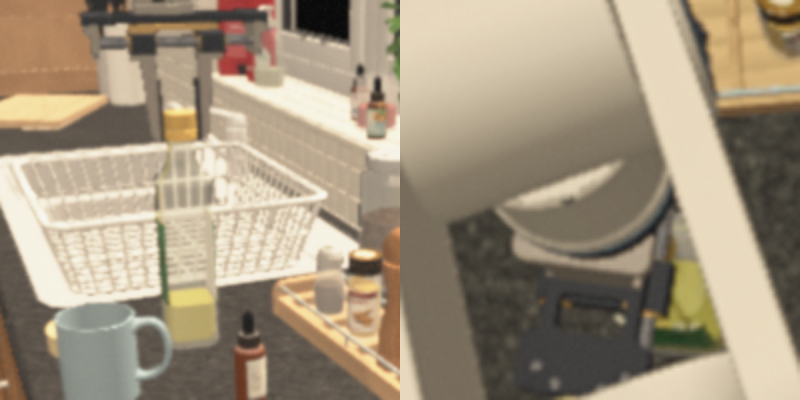

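Bottle lifted (4.4 N). Raise and carry slowly.

apply_moves([
  {"x":0,"y":0,"z":-5,"ax":0,"ay":0,"az":0,"claw":15},
  {"x":0,"y":0,"z":-15,"ax":0,"ay":0,"az":0,"claw":15},
  {"x":0,"y":0,"z":-30,"ax":0,"ay":0,"az":0,"claw":15},
  {"x":0,"y":0,"z":-48,"ax":0,"ay":0,"az":0,"claw":15},
  {"x":0,"y":0,"z":-66,"ax":0,"ay":0,"az":0,"claw":15},
  {"x":0,"y":0,"z":-84,"ax":0,"ay":0,"az":0,"claw":15},
  {"x":0,"y":0,"z":-102,"ax":0,"ay":0,"az":0,"claw":15},
  {"x":0,"y":0,"z":-115,"ax":0,"ay":0,"az":0,"claw":15},
  {"x":0,"y":0,"z":-124,"ax":0,"ay":0,"az":0,"claw":15},
  {"x":0,"y":0,"z":-128,"ax":0,"ay":0,"az":0,"claw":15},
])

```text
time_s: 21.27
tool_pos: [0.4471, 0.1637, 0.4021]
tool_rot: [0.0, 0.756, 0.654, 0.001]
ft_force: [0.2, 0.7, -4.3]
opening: 0.398
gripper_force: 53.3
```

apply_moves([
  {"x":-3,"y":0,"z":0,"ax":0,"ay":0,"az":0,"claw":15},
  {"x":-9,"y":1,"z":0,"ax":0,"ay":0,"az":0,"claw":15},
  {"x":-18,"y":3,"z":0,"ax":0,"ay":0,"az":0,"claw":15},
  {"x":-29,"y":4,"z":0,"ax":0,"ay":0,"az":0,"claw":15},
  {"x":-42,"y":6,"z":0,"ax":0,"ay":0,"az":0,"claw":15},
  {"x":-56,"y":8,"z":0,"ax":0,"ay":0,"az":0,"claw":15},
  {"x":-71,"y":10,"z":0,"ax":0,"ay":0,"az":0,"claw":15},
  {"x":-86,"y":12,"z":0,"ax":0,"ay":0,"az":0,"claw":15},
  {"x":-101,"y":14,"z":0,"ax":0,"ay":0,"az":0,"claw":15},
  {"x":-116,"y":17,"z":0,"ax":0,"ay":0,"az":0,"claw":15},
])

```text
time_s: 22.1
tool_pos: [0.4461, 0.0446, 0.3998]
tool_rot: [-0.0, 0.756, 0.654, -0.001]
ft_force: [0.3, 0.3, -3.8]
opening: 0.394
gripper_force: 53.3
```

apply_moves([
  {"x":-15,"y":2,"z":0,"ax":0,"ay":0,"az":0,"claw":15},
  {"x":-30,"y":4,"z":0,"ax":0,"ay":0,"az":0,"claw":15},
  {"x":-45,"y":6,"z":0,"ax":0,"ay":0,"az":0,"claw":15},
  {"x":-60,"y":8,"z":0,"ax":0,"ay":0,"az":0,"claw":15},
  {"x":-74,"y":10,"z":0,"ax":0,"ay":0,"az":0,"claw":15},
  {"x":-87,"y":12,"z":0,"ax":0,"ay":0,"az":0,"claw":15},
  {"x":-98,"y":14,"z":0,"ax":0,"ay":0,"az":0,"claw":15},
  {"x":-107,"y":15,"z":0,"ax":0,"ay":0,"az":0,"claw":15},
  {"x":-113,"y":16,"z":0,"ax":0,"ay":0,"az":0,"claw":15},
  {"x":-116,"y":17,"z":0,"ax":0,"ay":0,"az":0,"claw":15},
])

```text
time_s: 22.93
tool_pos: [0.4467, -0.0718, 0.4002]
tool_rot: [-0.0, 0.757, 0.654, -0.0]
ft_force: [-0.4, 0.3, -3.5]
opening: 0.396
gripper_force: 53.3
```

```bash
python3 go.py .6526 -.0708 .4 .0729
```

```text
shift [3.090e+01 2.036e+02 1.000e-01] az -0.2183 tilt [-3.e-04 -1.e-04 -1.e+00] pos [ 0.4467 -0.0718  0.4002] t 22.93 op 0.3959578446720517 ft [-0.4  0.3 -3.5]
```

apply_moves([
  {"x":0,"y":3,"z":0,"ax":0,"ay":0,"az":0,"claw":15},
  {"x":1,"y":8,"z":0,"ax":0,"ay":0,"az":0,"claw":15},
  {"x":2,"y":16,"z":0,"ax":0,"ay":0,"az":0,"claw":15},
  {"x":4,"y":26,"z":0,"ax":0,"ay":0,"az":0,"claw":15},
  {"x":6,"y":38,"z":0,"ax":0,"ay":0,"az":0,"claw":15},
  {"x":8,"y":51,"z":0,"ax":0,"ay":0,"az":0,"claw":15},
  {"x":10,"y":64,"z":0,"ax":0,"ay":0,"az":0,"claw":15},
  {"x":12,"y":77,"z":0,"ax":0,"ay":0,"az":0,"claw":15},
  {"x":14,"y":90,"z":0,"ax":0,"ay":0,"az":0,"claw":15},
  {"x":16,"y":103,"z":0,"ax":0,"ay":0,"az":0,"claw":15},
])

```text
time_s: 23.77
tool_pos: [0.5527, -0.0698, 0.4]
tool_rot: [-0.0, 0.756, 0.654, -0.0]
ft_force: [-0.1, -0.9, -4.2]
opening: 0.398
gripper_force: 53.3
```

apply_moves([
  {"x":2,"y":13,"z":0,"ax":0,"ay":0,"az":-0.02,"claw":15},
  {"x":4,"y":26,"z":0,"ax":0,"ay":0,"az":-0.045,"claw":15},
  {"x":6,"y":39,"z":0,"ax":0,"ay":0,"az":-0.075,"claw":15},
  {"x":8,"y":51,"z":0,"ax":0,"ay":0,"az":-0.105,"claw":15},
  {"x":10,"y":63,"z":0,"ax":0,"ay":0,"az":-0.135,"claw":15},
  {"x":12,"y":75,"z":0,"ax":0,"ay":0,"az":-0.165,"claw":15},
  {"x":13,"y":85,"z":0,"ax":0,"ay":0,"az":-0.19,"claw":15},
  {"x":14,"y":93,"z":0,"ax":0,"ay":0,"az":-0.208,"claw":15},
  {"x":15,"y":98,"z":0,"ax":0,"ay":0,"az":-0.217,"claw":15},
  {"x":15,"y":101,"z":0,"ax":0,"ay":0,"az":-0.218,"claw":15},
])

```text
time_s: 24.6
tool_pos: [0.654, -0.0695, 0.3999]
tool_rot: [-0.0, 0.681, 0.733, -0.0]
ft_force: [-1.2, 0.4, -3.3]
opening: 0.4
gripper_force: 53.3
```

```bash
python3 go.py .6526 -.0708 .272 .0729; python3 - <<'E'
from fit import *
np.set_printoptions(precision=4,suppress=True)
S=env.read_camera("side");T=env.read_camera("top")
pos=env.state()["tool_pos"]; X=np.array([[pos[0],pos[1],pos[2]-.258+h] for h in(0,.19,.266)]);print("side vert",proj(S,X))
a=S["pixels"].copy()[20:300,240:500]
def sq(p,b,x0,y0,S_,q,hx,z,col):
    c,s=np.cos(q[2]),np.sin(q[2]);Y=np.array([[i*hx,j*hx,z] for i,j in((-1,-1),(1,-1),(1,1),(-1,1))])@np.array([[c,s,0],[-s,c,0],[0,0,1]])+[q[0],q[1],0]
    cv2.polylines(b,[((proj(p,Y)+.5-[x0,y0])*S_).astype(np.int32)],True,col,1)
a=cv2.resize(a,None,fx=2,fy=2);q=(pos[0],pos[1],.0729)
for z in(0,.19): sq(S,a,240,20,2,q,.029,pos[2]-.258+z,(255,0,255))
sq(S,a,240,20,2,(.6526,-.0708,.0729),.038,.026,(0,0,255))
cv2.imwrite("pics/c8.png",a); cv2.imwrite("pics/top8.png",T["pixels"])
E
```

```text
shift [ -1.2  -1.4 127.9] az 0.0009 tilt [-5.e-04  1.e-04 -1.e+00] pos [ 0.654  -0.0695  0.3999] t 24.6 op 0.39964527643151904 ft [-1.2  0.4 -3.3]
side vert [[374.0754 208.4793]
 [379.9136 111.695 ]
 [382.4578  68.2571]]
```

View pics/c8.png

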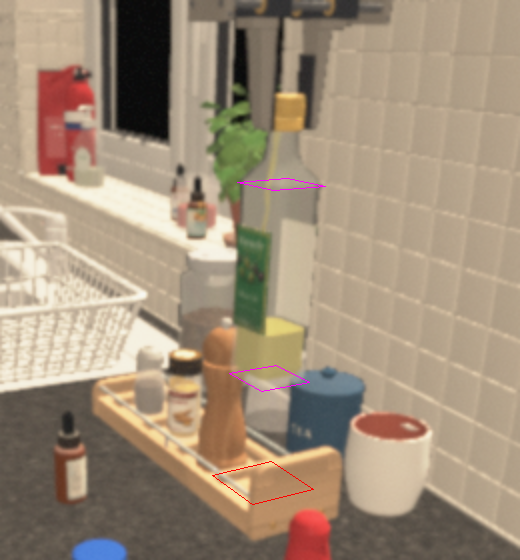

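Bottle hangs upright and square (foot at crop (268,380) on the overlay), right above the high-end well. Lowering slowly.

apply_moves([
  {"x":-1,"y":-1,"z":4,"ax":0,"ay":0,"az":0,"claw":15},
  {"x":-1,"y":-1.4,"z":12,"ax":0,"ay":0,"az":0,"claw":15},
  {"x":-1,"y":-1.4,"z":24,"ax":0,"ay":0,"az":0,"claw":15},
  {"x":-1,"y":-1.4,"z":38,"ax":0,"ay":0,"az":0,"claw":15},
  {"x":-1,"y":-1.4,"z":52,"ax":0,"ay":0,"az":0,"claw":15},
  {"x":-1,"y":-1.4,"z":65,"ax":0,"ay":0,"az":0,"claw":15},
  {"x":-1,"y":-1.4,"z":77,"ax":0,"ay":0,"az":0,"claw":15},
  {"x":-1,"y":-1.4,"z":87,"ax":0,"ay":0,"az":0,"claw":15},
  {"x":-1,"y":-1.4,"z":95,"ax":0,"ay":0,"az":0,"claw":15},
  {"x":-1,"y":-1.4,"z":100,"ax":0,"ay":0,"az":0,"claw":15},
])

```text
time_s: 25.53
tool_pos: [0.6516, -0.0707, 0.299]
tool_rot: [-0.0, 0.681, 0.733, -0.0]
ft_force: [-1.1, 0.1, -3.7]
opening: 0.398
gripper_force: 53.3
```

apply_moves([
  {"x":0,"y":0,"z":4,"ax":0,"ay":0,"az":0,"claw":15},
  {"x":0,"y":0,"z":8,"ax":0,"ay":0,"az":0,"claw":15},
  {"x":0,"y":0,"z":12,"ax":0,"ay":0,"az":0,"claw":15},
  {"x":0,"y":0,"z":16,"ax":0,"ay":0,"az":0,"claw":15},
  {"x":0,"y":0,"z":19,"ax":0,"ay":0,"az":0,"claw":15},
  {"x":0,"y":0,"z":22,"ax":0,"ay":0,"az":0,"claw":15},
  {"x":0,"y":0,"z":24,"ax":0,"ay":0,"az":0,"claw":15},
  {"x":0,"y":0,"z":25,"ax":0,"ay":0,"az":0,"claw":15},
  {"x":0,"y":0,"z":25,"ax":0,"ay":0,"az":0,"claw":15},
])

```text
time_s: 26.28
tool_pos: [0.6518, -0.0707, 0.2751]
tool_rot: [-0.0, 0.681, 0.733, -0.0]
ft_force: [1.3, 0.4, -3.6]
opening: 0.393
gripper_force: 53.3
```

apply_moves([
  {"x":0,"y":0,"z":1,"ax":0,"ay":0,"az":0,"claw":15},
  {"x":0,"y":0,"z":2,"ax":0,"ay":0,"az":0,"claw":15},
  {"x":0,"y":0,"z":3,"ax":0,"ay":0,"az":0,"claw":15},
  {"x":0,"y":0,"z":4,"ax":0,"ay":0,"az":0,"claw":15},
  {"x":0,"y":0,"z":5,"ax":0,"ay":0,"az":0,"claw":15},
  {"x":0,"y":0,"z":5,"ax":0,"ay":0,"az":0,"claw":15},
])

```text
time_s: 26.78
tool_pos: [0.6519, -0.0707, 0.2703]
tool_rot: [0.0, 0.681, 0.733, -0.0]
ft_force: [-0.4, -1.0, -4.8]
opening: 0.399
gripper_force: 53.3
```

apply_moves([
  {"x":0,"y":0,"z":0.7,"ax":0,"ay":0,"az":0,"claw":15},
  {"x":0,"y":0,"z":1.4,"ax":0,"ay":0,"az":0,"claw":15},
  {"x":0,"y":0,"z":1.4,"ax":0,"ay":0,"az":0,"claw":15},
])

```text
time_s: 27.03
tool_pos: [0.6524, -0.0708, 0.2701]
tool_rot: [0.001, 0.681, 0.733, 0.0]
ft_force: [-0.7, -0.1, 4.2]
opening: 0.397
gripper_force: 54.3
```

Contact (from −4.8 N to +4.2 N). Release gently and rise.

apply_moves([
  {"x":0,"y":0,"z":0,"ax":0,"ay":0,"az":0,"claw":36},
  {"x":0,"y":0,"z":0,"ax":0,"ay":0,"az":0,"claw":40},
  {"x":0,"y":0,"z":0,"ax":0,"ay":0,"az":0,"claw":50},
  {"x":0,"y":0,"z":0,"ax":0,"ay":0,"az":0,"claw":65},
  {"x":0,"y":0,"z":0,"ax":0,"ay":0,"az":0,"claw":70},
  {"x":0,"y":0,"z":-15,"ax":0,"ay":0,"az":0,"claw":70},
  {"x":0,"y":0,"z":-45,"ax":0,"ay":0,"az":0,"claw":70},
  {"x":0,"y":0,"z":-80,"ax":0,"ay":0,"az":0,"claw":70},
  {"x":0,"y":0,"z":-80,"ax":0,"ay":0,"az":0,"claw":70},
  {"x":0,"y":0,"z":-80,"ax":0,"ay":0,"az":0,"claw":70},
])

```text
time_s: 27.87
tool_pos: [0.653, -0.0708, 0.3512]
tool_rot: [0.002, 0.681, 0.733, 0.001]
ft_force: [-0.2, 0.1, 0.1]
opening: 0.76
gripper_force: 0.0
```

```bash
python3 - <<'E'
from h import *
S=env.read_camera("side")["pixels"];T=env.read_camera("top")["pixels"]
cv2.imwrite("pics/c9.png",np.hstack([cv2.resize(S[80:320,200:440],(400,400)),cv2.resize(T[130:320,200:410],(400,362)) if 0 else cv2.resize(T[120:320,205:405],(400,400))]))
E
```

```text
(no output)
```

View pics/c9.png

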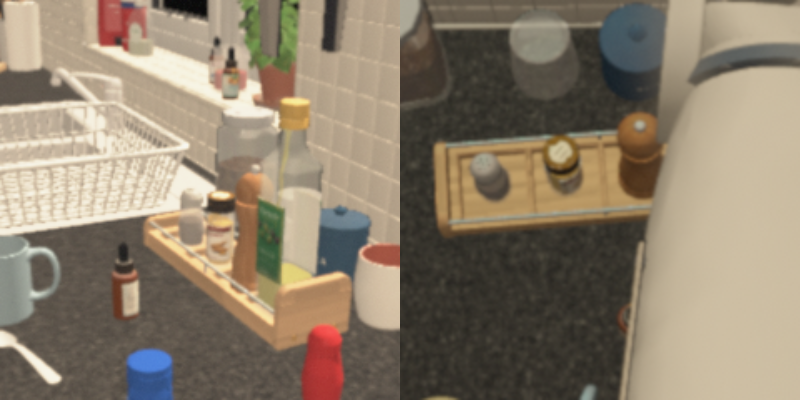

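All four stand upright in order: oil (crop (290,200)) at the high panel, then mill (250,230), jar (218,230) and salt (190,215). The dropper bottle is still in place at (125,280), and the gripper is clear.

```bash
python3 -c "
from workcell import env
print(env.close_job())"
```

```text
the job is handed in; nothing more can be done
None
```

All four are upright in the rack, from the oil bottle beside the high end panel through pepper mill and spice jar to the salt shaker beside the low one; the dropper bottle was not moved, and the job was handed in at about 28 s.

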